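# Stack the maize in the steamer and close its hood

## Task

Move the two ears of maize from the sloping drain rack into the steamer: lay one on the free front pair of wires, square beside the ear already there, then saddle the other in the valley on top of the two, each centred in the pan and set down rather than dropped. Then lower the hood all the way down onto its stop without slamming it, and leave the other things on the counter where they are.

Things in the scene. Friction and masses are not known exactly. Their poses are not given: they have to be found in the camera images.
- steamer: low steel pan, 168 (x) x 222 (y) x 34 mm high, fixed; origin at the centre of its underside, z up, -x its front (towards the robot), +x its hinge side. Inside, four 12 mm round wires run along y, centres 18 mm up, at x = -55.5, -21.5, 21.5, 55.5 mm: one pair at the front (free), one at the rear (taken). Walls 34 mm high, inner faces at x = +-80, y = +-107 mm.
- front_seat (a point): where the middle of an ear belongs that lies along the steamer's y on the front wires: x = -38.5 mm, 46 mm above the counter (fixed in the steamer, same axes). It is then 77 mm from the rear ear's centre line (x = +38.5), with a 23 mm gap between the two. Ears should be centred along y to about 15 mm.
- saddle (a point): where the middle of the top ear belongs, lying along the steamer's y in the valley of the two lower ears: x = 0, 84 mm above the counter (fixed in the steamer, same axes).
- hood (a joint): hinge of the steamer's hood, rad: 0 = closed on its stop, 1.57 = upright (starts at 1.35 to 1.5, limit 1.75). Stiff enough to stay where left; a few N at the handle moves it. The hood is a steel box 172 x 226 x 98 mm, 0.5 kg, open below, its front wall 171 mm from the hinge.
- hood_hinge (a point): middle of the hood's hinge line, which runs along the steamer's y: at x = +85 mm, z = 34 mm in the steamer's frame. It turns with the hood: its axes are the hood's and match the steamer's when closed.
- hood_handle (a point): middle of the black handle bar (round, 12 mm thick, 110 mm long, parallel to the hinge, 45 mm off the hood's front wall). Hood closed: 216 mm in front of the hinge (steamer -x) and 70 mm above it, the roof's front edge then standing 28 mm higher than the bar; upright: 216 mm above the hinge and 70 mm behind it (+x). Its axes are the hood's.
- drain_rack: white wire rack on a blue drip tray 170 (x) x 190 (y) mm, fixed, origin at the centre of its underside, z up. It slopes 30 degrees, rising along its +x, away from the robot; two ears lie up the slope on pairs of 12 mm wires, 100 mm apart, against a low cross stop at the -x end. The ears' sides are clear.
- cob_laid: shucked ear of maize, a yellow round bar with rounded ends, 54 mm diameter, 170 mm long, 0.2 to 0.4 kg, origin at its middle, x along the ear; already lying on the rear wires of the steamer. It must stay there.
- cob_left: the same kind of ear, on the rack at the rack's +y; origin at its middle, x along the ear (at the start pointing up the slope, 30 degrees above level), middle 94 mm above the counter.
- cob_right: the same kind of ear, on the rack at the rack's -y; origin and axes as for cob_left. Either ear may take either place.
- amber_bowl: bystander: amber glass bowl, 130 mm across, 60 mm high, loose; origin under its centre
- blue_scoop: bystander: blue plastic scoop, about 200 mm long, 70 mm wide, 35 mm high, loose; origin at its underside where the handle meets the pan
- salt_pig: bystander: white ceramic salt pig, 116 mm across, 121 mm high, loose; origin under its centre
- wood_spoon: bystander: wooden spoon, 220 mm long, lying between steamer and rack, loose
- chile_tin: bystander: tin with a red label, 74 mm across, 110 mm high, loose; origin under its centre
- clay_mug: bystander: terracotta mug, 80 mm across, 90 mm high, loose; origin under its centre
Not all that is in view belongs to the job. What is shaped like the cob_right but green or pink is not meant.

How it is judged:
By the outcome, as a careful person would: the job done as asked, in the order asked, and still so for the second after the job is handed in, with the robot touching nothing.
It also fails if it takes over 72 s, if anything falls off the work surface, if the arm or the gripper's body presses on something with over 40 N, if the wrist force passes 120 N, or if a joint passes its speed limit or range.

## Robot

A 6-joint arm with a two-finger parallel gripper is mounted at the origin on the work surface. World frame = base frame: x ahead of the robot, y to its left, z up, the work surface at z = 0. Lengths are in m, angles in rad, forces in N, time in s.
With the tool pointing down it reaches from about 0.3 to 0.85 m from the base axis. Payload 4.2 kg.
Tool frame: the origin (TCP) lies on the centre line of the jaws, within the pads' length; the fingertips stand 8 mm ahead of it and the grasp point (between the pads) lies 11 mm behind it (r.nose_length is the distance from the TCP to the fingertips, in m); z points along the fingers, y is the line along which they close (so a half turn about z gives the same grasp; the last joint's range is limited). The gripper opens to 91 mm and grips with 3 to 60 N. Pads are 32 mm wide; open, the fingers measure 118 mm over their backs; the gripper's body (76 mm by 178 mm) begins 60 mm behind the grasp point.
Start: joints at [1.218, 0.32, 1.565, -0, 1.257, -0.02], TCP at [0.188, 0.543, 0.222] pointing down, gripper open.
Joint ranges: [-3.11, 3.11], [-0.84, 2.01], [0.21, 2.61], [-1.34, 4.49], [0.05, 2.63], [-2.56, 2.56]. Speed limits (rad/s): [2.57, 2.57, 3.14, 3.14, 3.14, 3.14].

## Interface

Orientations are given as a rotation vector (axis times angle).
In Python, from rig import telemetry, optics, job, r gives the robot as it stands. The module is installed in compiled form; this text tells all that it offers.
- The arm moves only by the tool apply_moves, never from a script. Its argument "rows" is a list of rows, each an object of numbers: "tx", "ty", "tz": the shift along the tool's x, y, z normalised to -1 to 1, where 1 is 0.5 m; "wx", "wy", "wz": the turn, a rotation vector about the tool's x, y, z normalised to -1 to 1, where 1 is 0.1 rad; "gripper": the closure, from 0 (fully open) to 1 (shut). A call has 1 to 12 rows; each row shifts and turns the commanded pose from where the row before left it, along the tool's axes as they then stand; what a row does not reach is not made up. A row lasts 1/8 s, in which the tool goes at most 62.5 mm and 10.7 degrees, less where a joint would pass 70% of its speed; a pose out of reach is approached as far as the arm can. A call with a number of a shift or a turn outside -1 to 1 is refused whole. A call with a gripper value outside its range is refused whole. The fingers move at their own pace and stop on an object; the grip force is fixed at half the most. Time passes only in rows, so rows that do not move let the fingers close. It gives the time, the measured TCP pose, the force, the opening and the grip force at its end, in the units of the state.
- telemetry.observe(): the state, without advancing time (a new reading comes with each control period).
- optics.get_image(name): name is "side" or "top"; returns the picture (384x512x3 uint8, red, green, blue); there is no depth.
- optics.camera_info(name): a dict with "K" (3x3 intrinsics, pixels), "rvec" (rotation vector, rad) and "tvec" (3), from world to camera coordinates, as OpenCV has them. Camera axes: x right, y down, z forward; pixel columns grow to the right and rows downward; lengths in m; the calibration is good to about 2 mm. A picture is of the moment at which its call begins. camera_info takes no time and is no camera call.
- job.hand_in(): hands the job in; it is judged then, once.
The state is a dict: "time": time; "joints": joint angles; "qd": joint speeds; "tau": joint torques, N m; "tool_pos": TCP position; "orientation": TCP orientation; "force": force on the tool from outside, world axes, zero at the start; "moment": the same for the moment, N m; "finger_gap": finger opening in m; "finger_force": force on a finger pad.
Only numpy, scipy, OpenCV 4.12 (cv2) and the standard library are available. Lean on these libraries where they do the work, as an engineer would, in place of code of your own. Each camera call takes 0.05 s, during which the arm holds its last target. There are 200 camera calls.

## Working session

There is one attempt and no reset: what is moved stays moved. The work goes in short steps, Python scripts to look and compute and a tool call to move; the robot and the scene stay as the last step left them, time stands still between calls to the robot, and variables do not carry over. Pictures are saved under pics/ and viewed, at most 10 in all, crops included, and the job is handed in when it is done.

Besides the shell and the picture viewer there is one more tool, called in YAML: its name, and indented under it one key for each argument. apply_moves: Moves the arm, as the interface text tells. Scaled input: -1 to 1 covers 0.5 m each way for a shift and 0.1 rad each way for a turn. Its arguments: {"type":"object","properties":{"rows":{"type":"array"}},"required":["rows"]}

```bash
mkdir -p pics; ls; python3 - <<'E'
from rig import telemetry, optics, job, r
import cv2,numpy as np
s=telemetry.observe()
print(s)
for n in("top","side"):
    im=optics.get_image(n); cv2.imwrite(f"pics/{n}0.png",im[:,:,::-1])
    print(n,optics.camera_info(n))
E
```

```text
pics
{'time': 0.0, 'joints': array([ 1.21799288e+00,  3.20296724e-01,  1.56567760e+00,  3.53339393e-05,
        1.25739241e+00, -2.00092873e-02]), 'qd': array([ 1.53101602e-03,  8.77935940e-04, -7.36703354e-04,  1.59142797e-04,
       -1.93974847e-03, -9.63358901e-05]), 'tau': array([ 1.50058571e-03, -4.12455010e+01, -2.31970900e+01,  7.27571966e-02,
        4.56785469e-02, -1.65909582e-04]), 'tool_pos': array([0.18766807, 0.54299253, 0.22111806]), 'orientation': array([-5.20299658e-01, -3.09783990e+00,  2.72834451e-03]), 'force': array([ 0.00730477,  0.24377967, -0.57120047]), 'moment': array([-0.02312951,  0.03164775,  0.00536296]), 'finger_force': 0.0, 'finger_gap': 0.09129532415431263}
top {'K': array([[458.89036312,   0.        , 246.55096798],
       [  0.        , 458.89036312, 186.86052696],
       [  0.        ,   0.        ,   1.        ]]), 'rvec': array([ 2.16222061, -2.14377553,  0.15796726]), 'tvec': array([-0.07277206,  0.53165813,  1.67427235])}
side {'K': array([[441.20846709,   0.        , 251.9093955 ],
       [  0.        , 441.20846709, 189.39524493],
       [  0.        ,   0.        ,   1.        ]]), 'rvec': array([ 0.37809605, -2.75645157,  1.21123215]), 'tvec': array([0.50138463, 0.22076899, 1.50264482])}
```

View pics/top0.png

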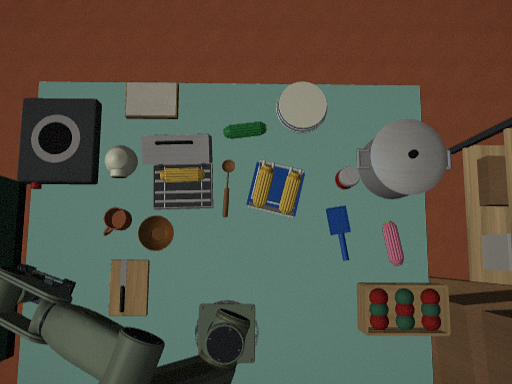

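View pics/side0.png

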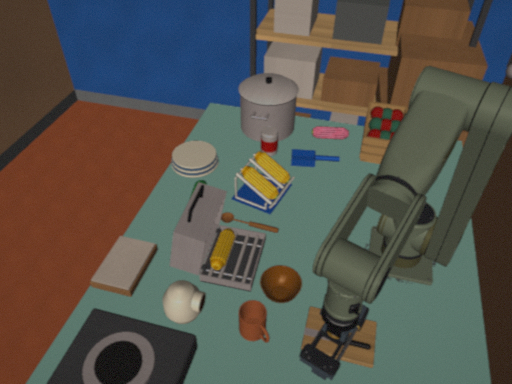

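Top view: steamer around (183,186), laid ear at (182,174), rack ears at (262,186) and (291,190), raised hood at (176,147), spoon at (227,188). Next: masks and an enlarged crop.

```bash
cat > h.py <<'E'
import numpy as np, cv2
from rig import telemetry, optics, job, r
from scipy.spatial.transform import Rotation as R
def cam(n):
    c=optics.camera_info(n); return c["K"],cv2.Rodrigues(c["rvec"])[0],c["tvec"]
def ray(n,p):
    K,Rm,t=cam(n); d=Rm.T@np.linalg.inv(K)@np.array([p[0],p[1],1.]); return -Rm.T@t,d
def onz(n,p,z):
    o,d=ray(n,p); return o+d*(z-o[2])/d[2]
def tri(p,q):
    (a,d),(b,e)=ray("top",p),ray("side",q)
    s=np.linalg.lstsq(np.c_[d,-e],b-a,rcond=None)[0]
    x,y=a+d*s[0],b+e*s[1]; return (x+y)/2,np.linalg.norm(x-y)
def proj(n,P):
    K,Rm,t=cam(n); c=Rm@np.array(P)+t; return (K@c/c[2])[:2]
def yellow(im):
    h=cv2.cvtColor(im,cv2.COLOR_RGB2HSV); m=cv2.inRange(h,(20,120,70),(35,255,255))
    cs=cv2.findContours(m,cv2.RETR_EXTERNAL,cv2.CHAIN_APPROX_NONE)[0]
    return [cv2.minAreaRect(c) for c in cs if cv2.contourArea(c)>60]
E
python3 - <<'E'
from h import *
for n in("top","side"):
    im=cv2.imread(f"pics/{n}0.png")[:,:,::-1].copy()
    for q in yellow(im):
        b=cv2.boxPoints(q); print(n,np.round(q[0],1),np.round(q[1],1),round(q[2],1),b.round(1).tolist())
im=cv2.imread("pics/top0.png"); a=cv2.resize(im[125:220,130:310],None,fx=4.4,fy=4.4,interpolation=cv2.INTER_CUBIC)
cv2.imwrite("pics/c0.png",a)
E
```

```text
top [289.5 192.5] [14.2 43. ] 15.1 [[277.1000061035156, 211.39999389648438], [288.29998779296875, 169.89999389648438], [302.0, 173.60000610351562], [290.79998779296875, 215.10000610351562]]
top [181.  174.4] [14.4 42.3] 87.8 [[159.60000610351562, 168.10000610351562], [201.89999389648438, 166.39999389648438], [202.5, 180.8000030517578], [160.1999969482422, 182.39999389648438]]
top [262.4 185.7] [14.3 42.9] 14.0 [[250.3000030517578, 204.8000030517578], [260.70001220703125, 163.1999969482422], [274.6000061035156, 166.60000610351562], [264.20001220703125, 208.3000030517578]]
side [221.9 248.9] [16.2 42.9] 21.8 [[206.5, 265.79998779296875], [222.39999389648438, 226.0], [237.39999389648438, 232.0], [221.5, 271.79998779296875]]
side [259.4 182.2] [43.3 13.6] 41.8 [[238.6999969482422, 172.8000030517578], [247.8000030517578, 162.6999969482422], [280.1000061035156, 191.60000610351562], [271.0, 201.6999969482422]]
side [271.7 166.9] [41.9 13.1] 41.2 [[251.60000610351562, 158.0], [260.20001220703125, 148.1999969482422], [291.70001220703125, 175.8000030517578], [283.1000061035156, 185.60000610351562]]
```

View pics/c0.png

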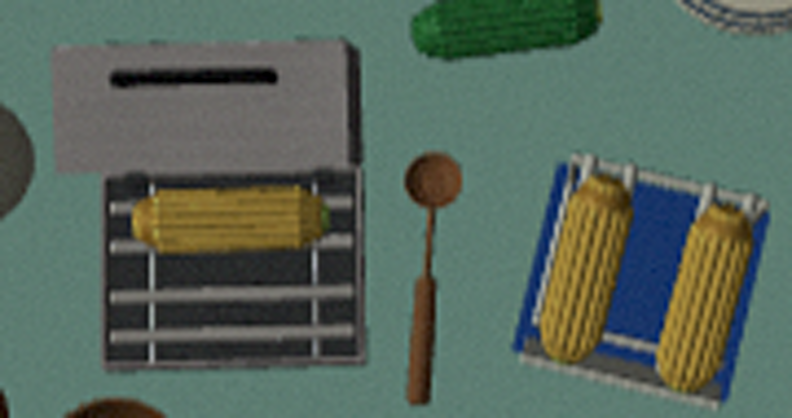

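Crop: pan rim corners at about (105,178),(360,172),(364,366),(105,368); handle bar from (110,77) to (277,75); rack ears' ends at (605,178)-(567,363) and (727,203)-(686,395).

```bash
python3 - <<'E'
from h import *
f=lambda p:(p[0]/4.4+130-.4,p[1]/4.4+125-.4)
cs=[onz("top",f(p),.034) for p in [(105,178),(362,173),(364,366),(105,369)]]
for c in cs: print("corner",c.round(4))
C=np.mean(cs,0); print("pan c",C.round(4), [np.linalg.norm(cs[i]-cs[(i+1)%4]).round(4) for i in range(4)])
for i,j in((3,2),(0,1),(2,1),(3,0)):
    d=cs[j]-cs[i]; print("dir",np.degrees(np.arctan2(d[1],d[0])).round(2))
for nm,a,b,s in (("L",(605,178),(567,363),(259.4,182.2)),("R",(727,203),(686,395),(271.7,166.9)),("laid",(132,220),(330,216),(221.9,248.9))):
    m=f(((a[0]+b[0])/2,(a[1]+b[1])/2)); z=.046 if nm=="laid" else .094
    P,e=tri(m,s); print(nm,onz("top",m,z).round(4),onz("side",s,z).round(4),"tri",P.round(4),e.round(4))
    d=onz("top",f(a),z)-onz("top",f(b),z); print(np.degrees(np.arctan2(d[1],d[0])).round(2))
# rack tray corners
for p in [(556,165),(768,212),(724,402),(516,350)]: print("tray",onz("top",f(p),.01).round(4))
im=cv2.imread("pics/side0.png"); 
m=cv2.inRange(cv2.cvtColor(im,cv2.COLOR_BGR2GRAY)[175:225,180:225],0,25)
ys,xs=np.nonzero(m); q=cv2.minAreaRect(np.c_[xs,ys].astype(np.float32)); q2=(q[0][0]+180,q[0][1]+175); print("side handle",q2,q[1])
P,e=tri(f((193.5,76.5)),q2); print(P.round(4),e)
E
```

```text
corner [0.6122 0.282  0.034 ]
corner [0.6186 0.0629 0.034 ]
corner [0.4532 0.0581 0.034 ]
corner [0.4487 0.2761 0.034 ]
pan c [0.5332 0.1698 0.034 ] [np.float64(0.2192), np.float64(0.1655), np.float64(0.218), np.float64(0.1636)]
dir -88.83
dir -88.32
dir 1.64
dir 2.06
L [ 0.5277 -0.1263  0.094 ] [ 0.5269 -0.1255  0.094 ] tri [ 0.5275 -0.1264  0.0931] 0.0007
-11.31
R [ 0.5051 -0.2251  0.094 ] [ 0.504  -0.2239  0.094 ] tri [ 0.5048 -0.2252  0.0929] 0.0009
-12.23
laid [0.5766 0.172  0.046 ] [0.5744 0.1766 0.046 ] tri [0.5767 0.1726 0.0409] 0.0015
91.71
tray [ 0.6319 -0.1036  0.01  ]
tray [ 0.5922 -0.2874  0.01  ]
tray [ 0.4272 -0.2482  0.01  ]
tray [ 0.4703 -0.0701  0.01  ]
side handle (195.321195602417, 202.9141731262207) (3.3897266387939453, 36.277286529541016)
[0.6516 0.177  0.2388] 0.0020596767123830803
```

```bash
cat >> h.py <<'E'
def rel(target,yaw=None):
    "shift in tool units from present pose; yaw = heading of tool x in deg"
    s=telemetry.observe(); Rm=R.from_rotvec(s["orientation"]).as_matrix()
    print("pos",s["tool_pos"].round(4),"yaw",np.degrees(np.arctan2(Rm[1,0],Rm[0,0])).round(2),"z",Rm[:,2].round(3),"x",Rm[:,0].round(3),"F",s["force"].round(1),"t",s["time"])
    if target is not None: print("shift units",(Rm.T@(np.array(target)-s["tool_pos"])/.5).round(4))
E
python3 - <<'E'
from h import *
from scipy.optimize import brentq
f=lambda p:(p[0]/4.4+130-.4,p[1]/4.4+125-.4)
for y in (333,294,243,204): print("wire",onz("top",f((231,y)),.022).round(4))
b=onz("top",(156-.4,233),.05); print("bowl",b.round(3))
hx=.535+.085
for p in((193.5,76.5),(193.5,80)):
  g=lambda z:np.hypot(onz("top",f(p),z)[0]-hx,z-.034)-.227
  z=brentq(g,.1,.35); P=onz("top",f(p),z); print(P.round(4),"theta",np.radians(162.05)-np.arctan2(z-.034,P[0]-hx))
  print("side px",proj("side",P))
E
```

```text
wire [0.4815 0.1725 0.022 ]
wire [0.5149 0.1735 0.022 ]
wire [0.5589 0.1747 0.022 ]
wire [0.5928 0.1756 0.022 ]
bowl [0.358 0.262 0.05 ]
[0.6477 0.174  0.2593] theta 1.3799508031598045
side px [195.96666062 197.55004645]
[0.645  0.1739 0.2596] theta 1.367766708460279
side px [196.82828614 197.61435562]
```

apply_moves:
  rows:
    - {"wz":1,"tz":-0.025}
    - {"wz":1,"tz":-0.025}
    - {"wz":1,"tz":-0.025}
    - {"wz":1,"tz":-0.025}
    - {"wz":1,"tz":-0.025}
    - {"wz":1,"tz":-0.025}
    - {"wz":1,"tz":-0.025}
    - {"wz":1,"tz":-0.025}
    - {"wz":1,"tz":-0.025}
    - {"wz":1,"tz":-0.025}
    - {"wz":1}
    - {"wz":1}

```text
invalid input
```

apply_moves:
  rows:
    - {"tx":0,"ty":0,"tz":-0.025,"wx":0,"wy":0,"wz":1,"gripper":0}

```text
time: 0.22
tool_pos: [0.1875, 0.5426, 0.2331]
orientation: [-0.679, -3.067, 0.006]
force: [0.1, 0.3, -0.1]
finger_gap: 0.0909
finger_force: 0.0
```

apply_moves:
  rows:
    - {"tx":0,"ty":0,"tz":-0.025,"wx":0,"wy":0,"wz":1,"gripper":0}
    - {"tx":0,"ty":0,"tz":-0.025,"wx":0,"wy":0,"wz":1,"gripper":0}
    - {"tx":0,"ty":0,"tz":-0.025,"wx":0,"wy":0,"wz":1,"gripper":0}
    - {"tx":0,"ty":0,"tz":-0.025,"wx":0,"wy":0,"wz":1,"gripper":0}
    - {"tx":0,"ty":0,"tz":-0.025,"wx":0,"wy":0,"wz":1,"gripper":0}
    - {"tx":0,"ty":0,"tz":-0.025,"wx":0,"wy":0,"wz":1,"gripper":0}
    - {"tx":0,"ty":0,"tz":-0.025,"wx":0,"wy":0,"wz":1,"gripper":0}
    - {"tx":0,"ty":0,"tz":-0.025,"wx":0,"wy":0,"wz":1,"gripper":0}
    - {"tx":0,"ty":0,"tz":-0.025,"wx":0,"wy":0,"wz":1,"gripper":0}
    - {"tx":0,"ty":0,"tz":-0.025,"wx":0,"wy":0,"wz":1,"gripper":0}
    - {"tx":0,"ty":0,"tz":0,"wx":0,"wy":0,"wz":1,"gripper":0}

```text
time: 1.6
tool_pos: [0.1879, 0.5437, 0.3601]
orientation: [-2.182, -2.259, -0.002]
force: [0.1, 1.5, 0.3]
finger_gap: 0.0907
finger_force: 0.0
```

```bash
python3 -c "
from h import *
rel((.648,.174,.36))"
```

```text
pos [0.1879 0.5437 0.3601] yaw 91.99 z [ 0.     0.001 -1.   ] x [-0.035  0.999  0.001] F [0.1 1.5 0.3] t 1.6
shift units [-7.709e-01  8.939e-01 -2.000e-04]
```

apply_moves:
  rows:
    - {"tx":-0.04,"ty":0.04,"tz":0,"wx":0,"wy":0,"wz":0,"gripper":0}
    - {"tx":-0.068,"ty":0.08,"tz":0,"wx":0,"wy":0,"wz":0,"gripper":0}
    - {"tx":-0.068,"ty":0.08,"tz":0,"wx":0,"wy":0,"wz":0,"gripper":0}
    - {"tx":-0.068,"ty":0.08,"tz":0,"wx":0,"wy":0,"wz":0,"gripper":0}
    - {"tx":-0.068,"ty":0.08,"tz":0,"wx":0,"wy":0,"wz":0,"gripper":0}
    - {"tx":-0.068,"ty":0.08,"tz":0,"wx":0,"wy":0,"wz":0,"gripper":0}
    - {"tx":-0.068,"ty":0.08,"tz":0,"wx":0,"wy":0,"wz":0,"gripper":0}
    - {"tx":-0.068,"ty":0.08,"tz":0,"wx":0,"wy":0,"wz":0,"gripper":0}
    - {"tx":-0.068,"ty":0.08,"tz":0,"wx":0,"wy":0,"wz":0,"gripper":0}
    - {"tx":-0.068,"ty":0.08,"tz":0,"wx":0,"wy":0,"wz":0,"gripper":0}
    - {"tx":-0.068,"ty":0.08,"tz":0,"wx":0,"wy":0,"wz":0,"gripper":0}
    - {"tx":-0.05,"ty":0.054,"tz":0,"wx":0,"wy":0,"wz":0,"gripper":0}

```text
time: 3.1
tool_pos: [0.6506, 0.1739, 0.3583]
orientation: [-2.18, -2.261, 0.002]
force: [0.8, 0.5, -0.3]
finger_gap: 0.0913
finger_force: 0.0
```

```bash
python3 - <<'E'
from h import *
rel((.647,.172,.25))
im=optics.get_image("side"); cv2.imwrite("pics/s1.png",cv2.resize(im[100:300,130:330,::-1],None,fx=3,fy=3,interpolation=cv2.INTER_CUBIC))
E
```

```text
pos [0.6506 0.1739 0.3583] yaw 92.1 z [-0.001 -0.    -1.   ] x [-0.037  0.999 -0.   ] F [ 0.8  0.5 -0.3] t 3.1
shift units [-0.0035 -0.0071  0.2166]
```

View pics/s1.png

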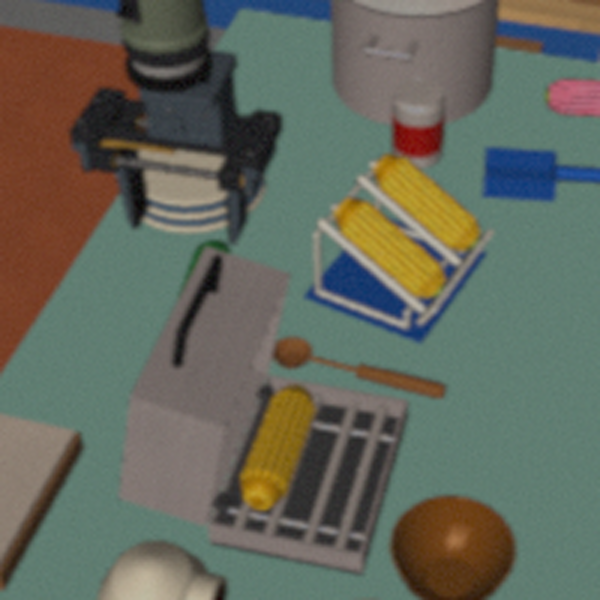

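The hood stands with its handle at about (198,310) in the crop, under the open gripper at (180,180). The rear rim overhangs where the 178 mm wide body needs to go, so I'll first swing the hood further back by its handle.

apply_moves:
  rows:
    - {"tx":0,"ty":-0.003,"tz":0.041,"wx":0,"wy":0,"wz":0,"gripper":0}
    - {"tx":0,"ty":-0.003,"tz":0.041,"wx":0,"wy":0,"wz":0,"gripper":0}
    - {"tx":0,"ty":0,"tz":0.041,"wx":0,"wy":0,"wz":0,"gripper":0}
    - {"tx":0,"ty":0,"tz":0.041,"wx":0,"wy":0,"wz":0,"gripper":0}
    - {"tx":0,"ty":0,"tz":0.041,"wx":0,"wy":0,"wz":0,"gripper":0.3}
    - {"tx":0,"ty":0,"tz":0.041,"wx":0,"wy":0,"wz":0,"gripper":0.6}
    - {"tx":0,"ty":0,"tz":0,"wx":0,"wy":0,"wz":0,"gripper":0.8}
    - {"tx":0,"ty":0,"tz":0,"wx":0,"wy":0,"wz":0,"gripper":1}
    - {"tx":0,"ty":0,"tz":0,"wx":0,"wy":0,"wz":0,"gripper":1}
    - {"tx":0,"ty":0,"tz":0,"wx":0,"wy":0,"wz":0,"gripper":1}

```text
time: 4.4
tool_pos: [0.6464, 0.1757, 0.2373]
orientation: [2.178, 2.263, 0.002]
force: [0.7, -0.3, 0.9]
finger_gap: 0.034
finger_force: 0.0
```

apply_moves:
  rows:
    - {"tx":0,"ty":0,"tz":0,"wx":0,"wy":0,"wz":0,"gripper":1}
    - {"tx":0,"ty":0,"tz":0,"wx":0,"wy":0,"wz":0,"gripper":1}
    - {"tx":0,"ty":0,"tz":0,"wx":0,"wy":0,"wz":0,"gripper":1}

```text
time: 4.78
tool_pos: [0.6463, 0.1756, 0.2366]
orientation: [2.179, 2.263, 0.001]
force: [-0.2, 0.6, 0.9]
finger_gap: 0.0116
finger_force: 30.0
```

apply_moves:
  rows:
    - {"tx":0,"ty":0.019,"tz":0.003,"wx":0,"wy":0,"wz":0,"gripper":1}
    - {"tx":0,"ty":0.019,"tz":0.003,"wx":0,"wy":0,"wz":0,"gripper":1}
    - {"tx":0,"ty":0.019,"tz":0.004,"wx":0,"wy":0,"wz":0,"gripper":1}
    - {"tx":0,"ty":0.019,"tz":0.005,"wx":0,"wy":0,"wz":0,"gripper":1}
    - {"tx":0,"ty":0.018,"tz":0.006,"wx":0,"wy":0,"wz":0,"gripper":1}
    - {"tx":0,"ty":0.018,"tz":0.006,"wx":0,"wy":0,"wz":0,"gripper":1}
    - {"tx":0,"ty":0.017,"tz":0.007,"wx":0,"wy":0,"wz":0,"gripper":1}
    - {"tx":0,"ty":0.017,"tz":0.007,"wx":0,"wy":0,"wz":0,"gripper":1}
    - {"tx":0,"ty":0,"tz":0,"wx":0,"wy":0,"wz":0,"gripper":1}

```text
time: 5.9
tool_pos: [0.7207, 0.1781, 0.215]
orientation: [2.178, 2.262, 0.002]
force: [3.2, -2.4, -3.3]
finger_gap: 0.0116
finger_force: 30.0
```

apply_moves:
  rows:
    - {"tx":0,"ty":0,"tz":0,"wx":0,"wy":0,"wz":0,"gripper":0.3}
    - {"tx":0,"ty":0,"tz":0,"wx":0,"wy":0,"wz":0,"gripper":0.3}
    - {"tx":0,"ty":0,"tz":0,"wx":0,"wy":0,"wz":0,"gripper":0}
    - {"tx":0,"ty":0,"tz":-0.02,"wx":0,"wy":0,"wz":0,"gripper":0}
    - {"tx":0,"ty":0,"tz":-0.06,"wx":0,"wy":0,"wz":0,"gripper":0}
    - {"tx":0,"ty":0,"tz":-0.09,"wx":0,"wy":0,"wz":0,"gripper":0}
    - {"tx":0,"ty":0,"tz":-0.09,"wx":0,"wy":0,"wz":0,"gripper":0}
    - {"tx":0,"ty":0,"tz":-0.03,"wx":0,"wy":0,"wz":-1,"gripper":0}
    - {"tx":0,"ty":0,"tz":0,"wx":0,"wy":0,"wz":-1,"gripper":0}
    - {"tx":0,"ty":0,"tz":0,"wx":0,"wy":0,"wz":-1,"gripper":0}
    - {"tx":0,"ty":0,"tz":0,"wx":0,"wy":0,"wz":-1,"gripper":0}
    - {"tx":0,"ty":0,"tz":0,"wx":0,"wy":0,"wz":-1,"gripper":0}

```text
time: 7.4
tool_pos: [0.719, 0.1785, 0.362]
orientation: [1.546, 2.734, 0.002]
force: [0.3, -0.4, -0.2]
finger_gap: 0.0914
finger_force: 0.0
```

```bash
python3 - <<'E'
from h import *
rel(None)
im=optics.get_image("top"); cv2.imwrite("pics/t1.png",im[:,:,::-1])
im=optics.get_image("side"); cv2.imwrite("pics/s2.png",im[:,:,::-1])
E
```

```text
pos [0.719  0.1785 0.362 ] yaw 121.03 z [ 0.001  0.001 -1.   ] x [-0.515  0.857 -0.   ] F [ 0.3 -0.4 -0.2] t 7.4
```

View pics/s2.png

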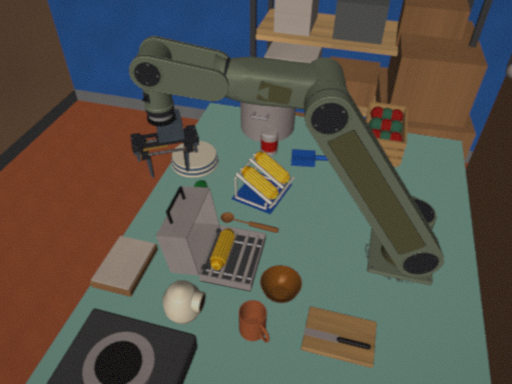

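The hood now leans back past upright (rim at about (213,200)) and stays; nothing else has moved. On to the pick.

apply_moves:
  rows:
    - {"tx":0,"ty":0,"tz":0,"wx":0,"wy":0,"wz":-1,"gripper":0}
    - {"tx":0,"ty":0,"tz":0,"wx":0,"wy":0,"wz":-1,"gripper":0}
    - {"tx":0,"ty":0,"tz":0,"wx":0,"wy":0,"wz":-1,"gripper":0}
    - {"tx":0,"ty":0,"tz":0,"wx":0,"wy":0,"wz":-1,"gripper":0}
    - {"tx":0,"ty":0,"tz":0,"wx":0,"wy":0,"wz":-1,"gripper":0}
    - {"tx":0,"ty":0,"tz":0,"wx":0,"wy":0,"wz":-1,"gripper":0}
    - {"tx":0,"ty":0,"tz":0,"wx":0,"wy":0,"wz":-1,"gripper":0}
    - {"tx":0,"ty":0,"tz":0,"wx":0,"wy":0,"wz":-1,"gripper":0}
    - {"tx":0,"ty":0,"tz":0,"wx":0,"wy":0,"wz":-0.24,"gripper":0}
    - {"tx":0,"ty":0,"tz":0,"wx":0,"wy":0,"wz":0,"gripper":0}

```text
time: 8.75
tool_pos: [0.7191, 0.1784, 0.3613]
orientation: [0.33, 3.124, 0.0]
force: [-0.8, -0.0, -0.4]
finger_gap: 0.0917
finger_force: 0.0
```

```bash
python3 - <<'E'
from h import *
n=np.array([-.5*np.cos(np.radians(-11.8)),-.5*np.sin(np.radians(-11.8)),.866])
rel(np.array([.5275,-.1263,.094])+.11*n)
E
```

```text
pos [0.7191 0.1784 0.3613] yaw 167.94 z [ 0.  0. -1.] x [-0.978  0.209 -0.   ] F [-0.8 -0.  -0.4] t 8.75
shift units [ 0.3575 -0.6767  0.3437]
```

apply_moves:
  rows:
    - {"tx":0.02,"ty":-0.038,"tz":0,"wx":0,"wy":0,"wz":0,"gripper":0}
    - {"tx":0.04,"ty":-0.075,"tz":0,"wx":0,"wy":0,"wz":0,"gripper":0}
    - {"tx":0.04,"ty":-0.075,"tz":0,"wx":0,"wy":0,"wz":0,"gripper":0}
    - {"tx":0.04,"ty":-0.075,"tz":0,"wx":0,"wy":0,"wz":0,"gripper":0}
    - {"tx":0.04,"ty":-0.075,"tz":0,"wx":0,"wy":0,"wz":0,"gripper":0}
    - {"tx":0.04,"ty":-0.075,"tz":0,"wx":0,"wy":0,"wz":0,"gripper":0}
    - {"tx":0.04,"ty":-0.075,"tz":0,"wx":0,"wy":0,"wz":0,"gripper":0}
    - {"tx":0.04,"ty":-0.075,"tz":0,"wx":0,"wy":0,"wz":0,"gripper":0}
    - {"tx":0.04,"ty":-0.075,"tz":0,"wx":0,"wy":0,"wz":0,"gripper":0}
    - {"tx":0.018,"ty":-0.039,"tz":0,"wx":0,"wy":0,"wz":0,"gripper":0}

```text
time: 10.0
tool_pos: [0.4724, -0.1169, 0.3616]
orientation: [0.332, 3.123, -0.001]
force: [0.6, 0.4, 0.3]
finger_gap: 0.0912
finger_force: 0.0
```

apply_moves:
  rows:
    - {"tx":0,"ty":0,"tz":0.04,"wx":0,"wy":0,"wz":0,"gripper":0}
    - {"tx":0,"ty":0,"tz":0.08,"wx":0,"wy":0,"wz":0,"gripper":0}
    - {"tx":0,"ty":0,"tz":0.08,"wx":0,"wy":0,"wz":0,"gripper":0}
    - {"tx":0,"ty":0,"tz":0,"wx":0,"wy":-1,"wz":0,"gripper":0}
    - {"tx":0,"ty":0,"tz":0,"wx":0,"wy":-1,"wz":0,"gripper":0}
    - {"tx":0,"ty":0,"tz":0,"wx":0,"wy":-1,"wz":0,"gripper":0}
    - {"tx":0,"ty":0,"tz":0,"wx":0,"wy":-1,"wz":0,"gripper":0}
    - {"tx":0,"ty":0,"tz":0,"wx":0,"wy":-1,"wz":0,"gripper":0}
    - {"tx":0,"ty":0,"tz":0,"wx":0,"wy":-0.24,"wz":0,"gripper":0}
    - {"tx":0,"ty":0,"tz":0,"wx":0,"wy":0,"wz":0,"gripper":0}

```text
time: 11.25
tool_pos: [0.4739, -0.1157, 0.2614]
orientation: [0.274, 2.605, -0.073]
force: [-0.5, -0.4, 0.1]
finger_gap: 0.0911
finger_force: 0.0
```

```bash
python3 - <<'E'
from h import *
rel(np.array([.5275,-.1263,.094]))
E
```

```text
pos [ 0.4739 -0.1157  0.2614] yaw 167.99 z [ 0.49  -0.104 -0.866] x [-0.847  0.18  -0.5  ] F [-0.5 -0.4  0.1] t 11.25
shift units [0.073  0.0015 0.3445]
```

apply_moves:
  rows:
    - {"tx":0.037,"ty":0.001,"tz":0.04,"wx":0,"wy":0,"wz":0,"gripper":0}
    - {"tx":0.036,"ty":0,"tz":0.06,"wx":0,"wy":0,"wz":0,"gripper":0}
    - {"tx":0,"ty":0,"tz":0.06,"wx":0,"wy":0,"wz":0,"gripper":0}
    - {"tx":0,"ty":0,"tz":0.06,"wx":0,"wy":0,"wz":0,"gripper":0}
    - {"tx":0,"ty":0,"tz":0.06,"wx":0,"wy":0,"wz":0,"gripper":0}
    - {"tx":0,"ty":0,"tz":0.05,"wx":0,"wy":0,"wz":0,"gripper":0}
    - {"tx":0,"ty":0,"tz":0.014,"wx":0,"wy":0,"wz":0,"gripper":0}
    - {"tx":0,"ty":0,"tz":0,"wx":0,"wy":0,"wz":0,"gripper":0}

```text
time: 12.25
tool_pos: [0.5278, -0.1265, 0.0937]
orientation: [0.273, 2.606, -0.073]
force: [0.3, -0.4, 0.8]
finger_gap: 0.0913
finger_force: 0.0
```

```bash
python3 - <<'E'
from h import *
rel(np.array([.5275,-.1263,.094]))
E
```

```text
pos [ 0.5278 -0.1265  0.0937] yaw 168.02 z [ 0.489 -0.103 -0.866] x [-0.847  0.18  -0.5  ] F [ 0.3 -0.4  0.8] t 12.25
shift units [ 0.0003  0.0003 -0.001 ]
```

apply_moves:
  rows:
    - {"tx":0,"ty":0,"tz":0,"wx":0,"wy":0,"wz":0,"gripper":1}
    - {"tx":0,"ty":0,"tz":0,"wx":0,"wy":0,"wz":0,"gripper":1}
    - {"tx":0,"ty":0,"tz":0,"wx":0,"wy":0,"wz":0,"gripper":1}
    - {"tx":0,"ty":0,"tz":0,"wx":0,"wy":0,"wz":0,"gripper":1}
    - {"tx":0,"ty":0,"tz":0,"wx":0,"wy":0,"wz":0,"gripper":1}

```text
time: 12.88
tool_pos: [0.5272, -0.1268, 0.0942]
orientation: [0.274, 2.604, -0.074]
force: [-3.7, -2.3, 5.0]
finger_gap: 0.0535
finger_force: 29.9
```

apply_moves:
  rows:
    - {"tx":0,"ty":0,"tz":-0.01,"wx":0,"wy":0,"wz":0,"gripper":1}
    - {"tx":0,"ty":0,"tz":-0.03,"wx":0,"wy":0,"wz":0,"gripper":1}
    - {"tx":0,"ty":0,"tz":-0.06,"wx":0,"wy":0,"wz":0,"gripper":1}
    - {"tx":0,"ty":0,"tz":-0.06,"wx":0,"wy":0,"wz":0,"gripper":1}
    - {"tx":0,"ty":0,"tz":-0.06,"wx":0,"wy":0,"wz":0,"gripper":1}
    - {"tx":0,"ty":0,"tz":-0.06,"wx":0,"wy":0.24,"wz":0,"gripper":1}
    - {"tx":0,"ty":0,"tz":-0.04,"wx":0,"wy":1,"wz":0,"gripper":1}
    - {"tx":0,"ty":0,"tz":0,"wx":0,"wy":1,"wz":0,"gripper":1}
    - {"tx":0,"ty":0,"tz":0,"wx":0,"wy":1,"wz":0,"gripper":1}
    - {"tx":0,"ty":0,"tz":0,"wx":0,"wy":1,"wz":0,"gripper":1}
    - {"tx":0,"ty":0,"tz":0,"wx":0,"wy":1,"wz":0,"gripper":1}

```text
time: 14.25
tool_pos: [0.4482, -0.1099, 0.2331]
orientation: [-0.328, -3.121, 0.001]
force: [-0.2, 0.3, -4.3]
finger_gap: 0.0537
finger_force: 29.8
```

apply_moves:
  rows:
    - {"tx":0,"ty":0,"tz":0,"wx":0,"wy":0,"wz":1,"gripper":1}
    - {"tx":0,"ty":0,"tz":0,"wx":0,"wy":0,"wz":1,"gripper":1}
    - {"tx":0,"ty":0,"tz":0,"wx":0,"wy":0,"wz":1,"gripper":1}
    - {"tx":0,"ty":0,"tz":0,"wx":0,"wy":0,"wz":1,"gripper":1}
    - {"tx":0,"ty":0,"tz":0,"wx":0,"wy":0,"wz":1,"gripper":1}
    - {"tx":0,"ty":0,"tz":0,"wx":0,"wy":0,"wz":1,"gripper":1}
    - {"tx":0,"ty":0,"tz":0,"wx":0,"wy":0,"wz":1,"gripper":1}
    - {"tx":0,"ty":0,"tz":0,"wx":0,"wy":0,"wz":1,"gripper":1}
    - {"tx":0,"ty":0,"tz":0,"wx":0,"wy":0,"wz":1,"gripper":1}
    - {"tx":0,"ty":0,"tz":0,"wx":0,"wy":0,"wz":1,"gripper":1}
    - {"tx":0,"ty":0,"tz":0,"wx":0,"wy":0,"wz":1,"gripper":1}
    - {"tx":0,"ty":0,"tz":0,"wx":0,"wy":0,"wz":1,"gripper":1}

```text
time: 15.75
tool_pos: [0.4482, -0.1098, 0.2327]
orientation: [-2.039, -2.39, 0.002]
force: [0.6, 0.5, -3.5]
finger_gap: 0.0536
finger_force: 29.8
```

apply_moves:
  rows:
    - {"tx":0,"ty":0,"tz":0,"wx":0,"wy":0,"wz":1,"gripper":1}
    - {"tx":0,"ty":0,"tz":0,"wx":0,"wy":0,"wz":0.3,"gripper":1}
    - {"tx":0,"ty":0,"tz":0,"wx":0,"wy":0,"wz":0,"gripper":1}

```text
time: 16.12
tool_pos: [0.4488, -0.1099, 0.2326]
orientation: [2.185, 2.258, -0.0]
force: [-0.4, -0.1, -3.0]
finger_gap: 0.0535
finger_force: 29.8
```

```bash
python3 - <<'E'
from h import *
c=np.array([.5365,.1705,0]);a=np.radians(1.65);u=np.array([np.cos(a),np.sin(a),0])
print((c-.0385*u).round(4),c)
rel(c-.0385*u+[0,0,.16])
E
```

```text
[0.498  0.1694 0.    ] [0.5365 0.1705 0.    ]
pos [ 0.4488 -0.1099  0.2326] yaw 91.88 z [-0. -0. -1.] x [-0.033  0.999 -0.   ] F [-0.4 -0.1 -3. ] t 16.125
shift units [0.5551 0.1167 0.1451]
```

apply_moves:
  rows:
    - {"tx":0.03,"ty":0.006,"tz":0,"wx":0,"wy":0,"wz":0,"gripper":1}
    - {"tx":0.065,"ty":0.014,"tz":0,"wx":0,"wy":0,"wz":0,"gripper":1}
    - {"tx":0.075,"ty":0.016,"tz":0,"wx":0,"wy":0,"wz":0,"gripper":1}
    - {"tx":0.075,"ty":0.016,"tz":0,"wx":0,"wy":0,"wz":0,"gripper":1}
    - {"tx":0.075,"ty":0.016,"tz":0,"wx":0,"wy":0,"wz":0,"gripper":1}
    - {"tx":0.075,"ty":0.016,"tz":0.01,"wx":0,"wy":0,"wz":0,"gripper":1}
    - {"tx":0.075,"ty":0.016,"tz":0.03,"wx":0,"wy":0,"wz":0,"gripper":1}
    - {"tx":0.055,"ty":0.01,"tz":0.05,"wx":0,"wy":0,"wz":0,"gripper":1}
    - {"tx":0.03,"ty":0.007,"tz":0.05,"wx":0,"wy":0,"wz":-0.04,"gripper":1}
    - {"tx":0,"ty":0,"tz":0,"wx":0,"wy":0,"wz":0,"gripper":1}

```text
time: 17.38
tool_pos: [0.4972, 0.1704, 0.1607]
orientation: [-2.176, -2.262, 0.007]
force: [-0.7, -0.9, -1.8]
finger_gap: 0.0533
finger_force: 29.8
```

```bash
python3 - <<'E'
from h import *
rel([.498,.1694,.06])
for n in("top","side"):
    im=optics.get_image(n)
    for q in yellow(im): print(n,np.round(q[0],1),np.round(q[1],1),round(q[2],1))
    if n=="side": cv2.imwrite("pics/s3.png",cv2.resize(im[150:300,170:320,::-1],None,fx=4,fy=4,interpolation=cv2.INTER_CUBIC))
E
```

```text
pos [0.4972 0.1704 0.1607] yaw 92.21 z [-0.005 -0.001 -1.   ] x [-0.039  0.999 -0.001] F [-0.7 -0.9 -1.8] t 17.375
shift units [-0.0019  0.0025  0.2014]
top [191.9 190.3] [15.4 10.6] 77.0
top [289.5 192.5] [14.2 43. ] 15.1
top [193. 174.] [14. 18.] 90.0
side [230.1 241.9] [28.3 60. ] 51.1
side [275.5 170.3] [31.6 13. ] 41.2
```

View pics/s3.png

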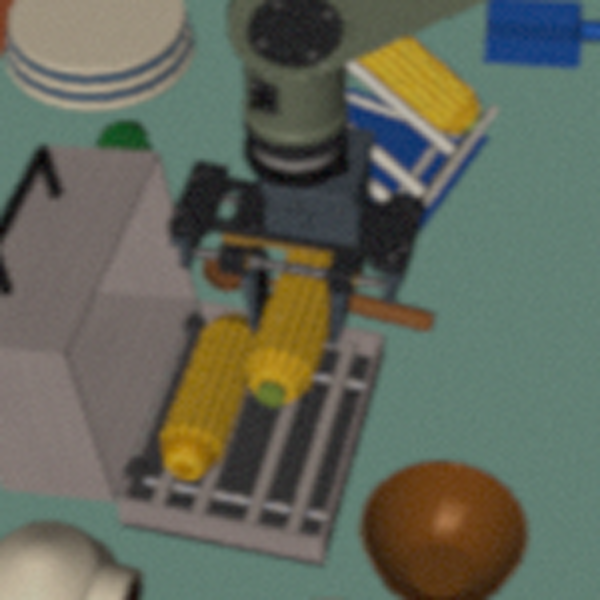

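The ear hangs level at about (290,330), over the front wires, beside the laid ear at (205,400).

apply_moves:
  rows:
    - {"tx":-0.001,"ty":0.001,"tz":0.04,"wx":0,"wy":0,"wz":0.1,"gripper":1}
    - {"tx":-0.001,"ty":0.001,"tz":0.06,"wx":0,"wy":0,"wz":0,"gripper":1}
    - {"tx":0,"ty":0,"tz":0.05,"wx":0,"wy":0,"wz":0,"gripper":1}
    - {"tx":0,"ty":0,"tz":0.03,"wx":0,"wy":0,"wz":0,"gripper":1}
    - {"tx":0,"ty":0,"tz":0.02,"wx":0,"wy":0,"wz":0,"gripper":1}
    - {"tx":0,"ty":0,"tz":0.01,"wx":0,"wy":0,"wz":0,"gripper":1}
    - {"tx":0,"ty":0,"tz":0.004,"wx":0,"wy":0,"wz":0,"gripper":1}
    - {"tx":0,"ty":0,"tz":0,"wx":0,"wy":0,"wz":0,"gripper":1}

```text
time: 18.48
tool_pos: [0.5002, 0.1684, 0.0559]
orientation: [2.192, 2.25, 0.001]
force: [-0.6, 0.6, -3.0]
finger_gap: 0.0533
finger_force: 29.8
```

```bash
python3 -c "
from h import *
rel([.498,.1694,.046])"
```

```text
pos [0.5002 0.1684 0.0559] yaw 91.49 z [ 0.001  0.    -1.   ] x [-0.026  1.     0.   ] F [-0.6  0.6 -3. ] t 18.475
shift units [ 0.002  -0.0044  0.0198]
```

apply_moves:
  rows:
    - {"tx":0.001,"ty":-0.003,"tz":0.006,"wx":0,"wy":0,"wz":0,"gripper":1}
    - {"tx":0,"ty":0,"tz":0.005,"wx":0,"wy":0,"wz":0,"gripper":1}
    - {"tx":0,"ty":0,"tz":0.004,"wx":0,"wy":0,"wz":0,"gripper":1}
    - {"tx":0,"ty":0,"tz":0,"wx":0,"wy":0,"wz":0,"gripper":1}

```text
time: 18.98
tool_pos: [0.4983, 0.1688, 0.0478]
orientation: [-2.192, -2.25, 0.0]
force: [0.5, 0.3, -3.2]
finger_gap: 0.0539
finger_force: 29.8
```

```bash
python3 -c "
from h import *
rel([.498,.1694,.046])"
```

```text
pos [0.4983 0.1688 0.0478] yaw 91.49 z [-0. -0. -1.] x [-0.026  1.    -0.   ] F [ 0.5  0.3 -3.2] t 18.975
shift units [ 0.0013 -0.0005  0.0037]
```

apply_moves:
  rows:
    - {"tx":0.001,"ty":0,"tz":0.003,"wx":0,"wy":0,"wz":0,"gripper":1}
    - {"tx":0,"ty":0,"tz":0,"wx":0,"wy":0,"wz":0,"gripper":1}

```text
time: 19.23
tool_pos: [0.4986, 0.169, 0.0472]
orientation: [2.191, 2.25, 0.0]
force: [-1.2, -2.5, 3.8]
finger_gap: 0.0537
finger_force: 29.8
```

apply_moves:
  rows:
    - {"tx":0,"ty":0,"tz":0.002,"wx":0,"wy":0,"wz":0,"gripper":1}
    - {"tx":0,"ty":0,"tz":0,"wx":0,"wy":0,"wz":0,"gripper":1}

```text
time: 19.48
tool_pos: [0.4986, 0.1691, 0.0471]
orientation: [2.192, 2.25, 0.001]
force: [-3.2, -2.3, 11.4]
finger_gap: 0.0537
finger_force: 29.9
```

apply_moves:
  rows:
    - {"tx":0,"ty":0,"tz":-0.001,"wx":0,"wy":0,"wz":0,"gripper":0.33}
    - {"tx":0,"ty":0,"tz":0,"wx":0,"wy":0,"wz":0,"gripper":0.33}
    - {"tx":0,"ty":0,"tz":0,"wx":0,"wy":0,"wz":0,"gripper":0.33}

```text
time: 19.85
tool_pos: [0.4985, 0.1694, 0.0459]
orientation: [-2.192, -2.25, -0.0]
force: [0.6, -0.8, 0.1]
finger_gap: 0.061
finger_force: 0.0
```

apply_moves:
  rows:
    - {"tx":0,"ty":0,"tz":-0.01,"wx":0,"wy":0,"wz":0,"gripper":0.33}
    - {"tx":0,"ty":0,"tz":-0.03,"wx":0,"wy":0,"wz":0,"gripper":0.33}
    - {"tx":0,"ty":0,"tz":-0.06,"wx":0,"wy":0,"wz":0,"gripper":0.33}
    - {"tx":0,"ty":0,"tz":-0.1,"wx":0,"wy":0,"wz":0,"gripper":0.2}
    - {"tx":0,"ty":0,"tz":-0.1,"wx":0,"wy":0,"wz":0,"gripper":0}
    - {"tx":0,"ty":0,"tz":-0.1,"wx":0,"wy":0,"wz":0,"gripper":0}
    - {"tx":0,"ty":0,"tz":-0.05,"wx":0,"wy":0,"wz":-1,"gripper":0}
    - {"tx":0,"ty":0,"tz":0,"wx":0,"wy":0,"wz":-1,"gripper":0}
    - {"tx":0,"ty":0,"tz":0,"wx":0,"wy":0,"wz":-1,"gripper":0}
    - {"tx":0,"ty":0,"tz":0,"wx":0,"wy":0,"wz":-1,"gripper":0}
    - {"tx":0,"ty":0,"tz":0,"wx":0,"wy":0,"wz":-1,"gripper":0}
    - {"tx":0,"ty":0,"tz":0,"wx":0,"wy":0,"wz":-1,"gripper":0}

```text
time: 21.35
tool_pos: [0.4982, 0.1692, 0.2722]
orientation: [1.425, 2.799, 0.002]
force: [-0.5, 0.1, 0.2]
finger_gap: 0.0913
finger_force: 0.0
```

apply_moves:
  rows:
    - {"tx":0,"ty":0,"tz":0,"wx":0,"wy":0,"wz":-1,"gripper":0}
    - {"tx":0,"ty":0,"tz":0,"wx":0,"wy":0,"wz":-1,"gripper":0}
    - {"tx":0,"ty":0,"tz":0,"wx":0,"wy":0,"wz":-1,"gripper":0}
    - {"tx":0,"ty":0,"tz":0,"wx":0,"wy":0,"wz":-1,"gripper":0}
    - {"tx":0,"ty":0,"tz":0,"wx":0,"wy":0,"wz":-1,"gripper":0}
    - {"tx":0,"ty":0,"tz":0,"wx":0,"wy":0,"wz":-1,"gripper":0}
    - {"tx":0,"ty":0,"tz":0,"wx":0,"wy":0,"wz":-1,"gripper":0}
    - {"tx":0,"ty":0,"tz":0,"wx":0,"wy":0,"wz":-0.35,"gripper":0}
    - {"tx":0,"ty":0,"tz":0,"wx":0,"wy":0,"wz":0,"gripper":0}

```text
time: 22.48
tool_pos: [0.4984, 0.1693, 0.2716]
orientation: [0.33, 3.123, 0.001]
force: [0.6, 0.8, -0.3]
finger_gap: 0.0912
finger_force: 0.0
```

```bash
python3 - <<'E'
from h import *
rel([.451,-.2135,.262])
E
```

```text
pos [0.4984 0.1693 0.2716] yaw 167.92 z [ 0.001  0.    -1.   ] x [-0.978  0.209 -0.001] F [ 0.6  0.8 -0.3] t 22.475
shift units [-0.0676 -0.7684  0.0189]
```

apply_moves:
  rows:
    - {"tx":-0.003,"ty":-0.038,"tz":0,"wx":0,"wy":0,"wz":0,"gripper":0}
    - {"tx":-0.007,"ty":-0.08,"tz":0,"wx":0,"wy":0,"wz":0,"gripper":0}
    - {"tx":-0.007,"ty":-0.08,"tz":0,"wx":0,"wy":0,"wz":0,"gripper":0}
    - {"tx":-0.007,"ty":-0.08,"tz":0,"wx":0,"wy":0,"wz":0,"gripper":0}
    - {"tx":-0.007,"ty":-0.08,"tz":0,"wx":0,"wy":0,"wz":0,"gripper":0}
    - {"tx":-0.007,"ty":-0.08,"tz":0,"wx":0,"wy":0,"wz":0,"gripper":0}
    - {"tx":-0.007,"ty":-0.08,"tz":0,"wx":0,"wy":0,"wz":0,"gripper":0}
    - {"tx":-0.007,"ty":-0.08,"tz":0,"wx":0,"wy":0,"wz":0,"gripper":0}
    - {"tx":-0.007,"ty":-0.08,"tz":0,"wx":0,"wy":0,"wz":0,"gripper":0}
    - {"tx":-0.008,"ty":-0.06,"tz":0,"wx":0,"wy":0,"wz":0,"gripper":0}
    - {"tx":0,"ty":-0.03,"tz":0,"wx":0,"wy":0,"wz":0,"gripper":0}

```text
time: 23.85
tool_pos: [0.4501, -0.2152, 0.271]
orientation: [-0.333, -3.123, 0.0]
force: [0.2, -0.7, -0.1]
finger_gap: 0.091
finger_force: 0.0
```

apply_moves:
  rows:
    - {"tx":0,"ty":0,"tz":0,"wx":0,"wy":-1,"wz":0,"gripper":0}
    - {"tx":0,"ty":0,"tz":0,"wx":0,"wy":-1,"wz":0,"gripper":0}
    - {"tx":0,"ty":0,"tz":0,"wx":0,"wy":-1,"wz":0,"gripper":0}
    - {"tx":0,"ty":0,"tz":0,"wx":0,"wy":-1,"wz":0,"gripper":0}
    - {"tx":0,"ty":0,"tz":0,"wx":0,"wy":-1,"wz":0,"gripper":0}
    - {"tx":0,"ty":0,"tz":0,"wx":0,"wy":-0.24,"wz":0,"gripper":0}
    - {"tx":0,"ty":0,"tz":0,"wx":0,"wy":0,"wz":0,"gripper":0}

```text
time: 24.72
tool_pos: [0.451, -0.2133, 0.2712]
orientation: [0.275, 2.605, -0.073]
force: [0.5, -0.4, 0.3]
finger_gap: 0.0913
finger_force: 0.0
```

```bash
python3 - <<'E'
from h import *
rel([.5050,-.2251,.094])
im=optics.get_image("top"); cv2.imwrite("pics/t2.png",cv2.resize(im[130:220,130:310,::-1],None,fx=4.4,fy=4.4,interpolation=cv2.INTER_CUBIC))
for q in yellow(im): print(np.round(q[0],1),np.round(q[1],1),round(q[2],1),onz("top",q[0],.046).round(4))
E
```

```text
pos [ 0.451  -0.2133  0.2712] yaw 167.96 z [ 0.489 -0.104 -0.866] x [-0.847  0.181 -0.5  ] F [ 0.5 -0.4  0.3] t 24.725
shift units [ 0.0815 -0.0007  0.3623]
[181.5 195. ] [14. 43.] 90.0 [0.4985 0.1721 0.046 ]
[291.2 186.8] [14.4 31.1] 14.9 [ 0.5328 -0.2338  0.046 ]
[181.  174.5] [14.4 42.4] 87.5 [0.5753 0.1759 0.046 ]
```

View pics/t2.png

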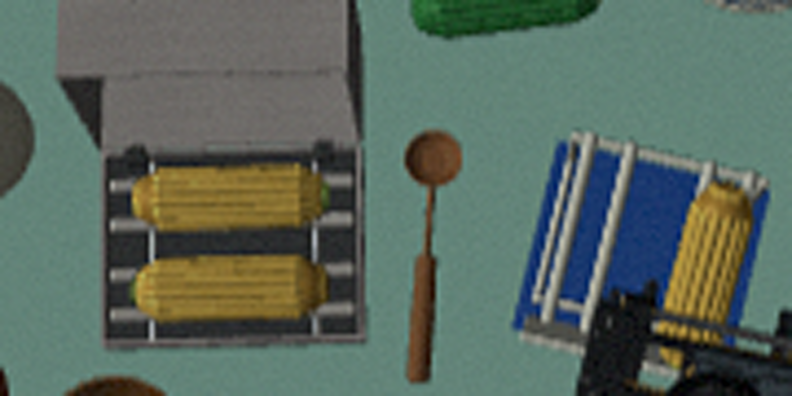

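Front ear lies at about (229,288), square and level in y with the rear ear (230,197), 77 mm apart. Gripper is in line with the right ear (707,275).

apply_moves:
  rows:
    - {"tx":0.041,"ty":0,"tz":0.04,"wx":0,"wy":0,"wz":0,"gripper":0}
    - {"tx":0.041,"ty":0,"tz":0.06,"wx":0,"wy":0,"wz":0,"gripper":0}
    - {"tx":0,"ty":0,"tz":0.06,"wx":0,"wy":0,"wz":0,"gripper":0}
    - {"tx":0,"ty":0,"tz":0.06,"wx":0,"wy":0,"wz":0,"gripper":0}
    - {"tx":0,"ty":0,"tz":0.06,"wx":0,"wy":0,"wz":0,"gripper":0}
    - {"tx":0,"ty":0,"tz":0.06,"wx":0,"wy":0,"wz":0,"gripper":0}
    - {"tx":0,"ty":0,"tz":0.022,"wx":0,"wy":0,"wz":0,"gripper":0}
    - {"tx":0,"ty":0,"tz":0,"wx":0,"wy":0,"wz":0,"gripper":0}

```text
time: 25.78
tool_pos: [0.5062, -0.2247, 0.0929]
orientation: [0.274, 2.607, -0.072]
force: [0.9, -1.2, 0.7]
finger_gap: 0.0912
finger_force: 0.0
```

apply_moves:
  rows:
    - {"tx":0,"ty":0,"tz":0,"wx":0,"wy":0,"wz":0,"gripper":1}
    - {"tx":0,"ty":0,"tz":0,"wx":0,"wy":0,"wz":0,"gripper":1}
    - {"tx":0,"ty":0,"tz":0,"wx":0,"wy":0,"wz":0,"gripper":1}
    - {"tx":0,"ty":0,"tz":0,"wx":0,"wy":0,"wz":0,"gripper":1}
    - {"tx":0,"ty":0,"tz":0,"wx":0,"wy":0,"wz":0,"gripper":1}

```text
time: 26.4
tool_pos: [0.505, -0.2245, 0.0942]
orientation: [0.275, 2.605, -0.073]
force: [-3.2, 2.7, 4.7]
finger_gap: 0.0534
finger_force: 29.9
```

```bash
python3 - <<'E'
from h import *
rel([.5050,-.2251,.094])
E
```

```text
pos [ 0.505  -0.2245  0.0942] yaw 167.94 z [ 0.49  -0.104 -0.866] x [-0.847  0.181 -0.501] F [-3.2  2.7  4.7] t 26.4
shift units [-0.     -0.0012  0.0004]
```

apply_moves:
  rows:
    - {"tx":0,"ty":0,"tz":-0.01,"wx":0,"wy":0,"wz":0,"gripper":1}
    - {"tx":0,"ty":0,"tz":-0.03,"wx":0,"wy":0,"wz":0,"gripper":1}
    - {"tx":0,"ty":0,"tz":-0.06,"wx":0,"wy":0,"wz":0,"gripper":1}
    - {"tx":0,"ty":0,"tz":-0.07,"wx":0,"wy":0,"wz":0,"gripper":1}
    - {"tx":0,"ty":0,"tz":-0.07,"wx":0,"wy":0,"wz":0,"gripper":1}
    - {"tx":0,"ty":0,"tz":-0.07,"wx":0,"wy":0.24,"wz":0,"gripper":1}
    - {"tx":0,"ty":0,"tz":-0.05,"wx":0,"wy":1,"wz":0,"gripper":1}
    - {"tx":0,"ty":0,"tz":0,"wx":0,"wy":1,"wz":0,"gripper":1}
    - {"tx":0,"ty":0,"tz":0,"wx":0,"wy":1,"wz":0,"gripper":1}
    - {"tx":0,"ty":0,"tz":0,"wx":0,"wy":1,"wz":0,"gripper":1}
    - {"tx":0,"ty":0,"tz":0,"wx":0,"wy":1,"wz":0,"gripper":1}

```text
time: 27.78
tool_pos: [0.4168, -0.2062, 0.2496]
orientation: [-0.329, -3.12, 0.001]
force: [-0.3, 0.7, -3.6]
finger_gap: 0.0534
finger_force: 29.9
```

apply_moves:
  rows:
    - {"tx":0,"ty":0,"tz":0,"wx":0,"wy":0,"wz":1,"gripper":1}
    - {"tx":0,"ty":0,"tz":0,"wx":0,"wy":0,"wz":1,"gripper":1}
    - {"tx":0,"ty":0,"tz":0,"wx":0,"wy":0,"wz":1,"gripper":1}
    - {"tx":0,"ty":0,"tz":0,"wx":0,"wy":0,"wz":1,"gripper":1}
    - {"tx":0,"ty":0,"tz":0,"wx":0,"wy":0,"wz":1,"gripper":1}
    - {"tx":0,"ty":0,"tz":0,"wx":0,"wy":0,"wz":1,"gripper":1}
    - {"tx":0,"ty":0,"tz":0,"wx":0,"wy":0,"wz":1,"gripper":1}
    - {"tx":0,"ty":0,"tz":0,"wx":0,"wy":0,"wz":1,"gripper":1}
    - {"tx":0,"ty":0,"tz":0,"wx":0,"wy":0,"wz":1,"gripper":1}
    - {"tx":0,"ty":0,"tz":0,"wx":0,"wy":0,"wz":1,"gripper":1}
    - {"tx":0,"ty":0,"tz":0,"wx":0,"wy":0,"wz":1,"gripper":1}
    - {"tx":0,"ty":0,"tz":0,"wx":0,"wy":0,"wz":1,"gripper":1}

```text
time: 29.28
tool_pos: [0.4167, -0.2062, 0.2493]
orientation: [-2.04, -2.388, 0.002]
force: [0.8, -0.6, -2.8]
finger_gap: 0.0535
finger_force: 29.9
```

apply_moves:
  rows:
    - {"tx":0,"ty":0,"tz":0,"wx":0,"wy":0,"wz":1,"gripper":1}
    - {"tx":0,"ty":0,"tz":0,"wx":0,"wy":0,"wz":0.3,"gripper":1}
    - {"tx":0,"ty":0,"tz":0,"wx":0,"wy":0,"wz":0,"gripper":1}

```text
time: 29.65
tool_pos: [0.4172, -0.2061, 0.2496]
orientation: [-2.185, -2.256, 0.001]
force: [0.7, 0.3, -3.5]
finger_gap: 0.0537
finger_force: 29.9
```

```bash
python3 - <<'E'
from h import *
rel([.5370,.1705,.20])
E
```

```text
pos [ 0.4172 -0.2061  0.2496] yaw 91.82 z [-0.001  0.    -1.   ] x [-0.032  0.999  0.   ] F [ 0.7  0.3 -3.5] t 29.65
shift units [0.7453 0.2636 0.0991]
```

apply_moves:
  rows:
    - {"tx":0.03,"ty":0.01,"tz":0,"wx":0,"wy":0,"wz":0,"gripper":1}
    - {"tx":0.06,"ty":0.022,"tz":0,"wx":0,"wy":0,"wz":0,"gripper":1}
    - {"tx":0.075,"ty":0.026,"tz":0,"wx":0,"wy":0,"wz":0,"gripper":1}
    - {"tx":0.075,"ty":0.026,"tz":0,"wx":0,"wy":0,"wz":0,"gripper":1}
    - {"tx":0.075,"ty":0.026,"tz":0,"wx":0,"wy":0,"wz":0,"gripper":1}
    - {"tx":0.075,"ty":0.026,"tz":0,"wx":0,"wy":0,"wz":0,"gripper":1}
    - {"tx":0.075,"ty":0.026,"tz":0,"wx":0,"wy":0,"wz":0,"gripper":1}
    - {"tx":0.075,"ty":0.026,"tz":0,"wx":0,"wy":0,"wz":0,"gripper":1}
    - {"tx":0.075,"ty":0.026,"tz":0,"wx":0,"wy":0,"wz":0,"gripper":1}
    - {"tx":0.075,"ty":0.026,"tz":0.02,"wx":0,"wy":0,"wz":0,"gripper":1}
    - {"tx":0.055,"ty":0.024,"tz":0.04,"wx":0,"wy":0,"wz":0.02,"gripper":1}
    - {"tx":0,"ty":0,"tz":0.04,"wx":0,"wy":0,"wz":0,"gripper":1}

```text
time: 31.15
tool_pos: [0.5381, 0.1735, 0.1991]
orientation: [-2.185, -2.257, -0.002]
force: [-0.4, -0.9, -3.9]
finger_gap: 0.0538
finger_force: 29.9
```

```bash
python3 - <<'E'
from h import *
rel([.5370,.1705,.10])
E
```

```text
pos [0.5381 0.1735 0.1991] yaw 91.86 z [ 0.     0.001 -1.   ] x [-0.033  0.999  0.001] F [-0.4 -0.9 -3.9] t 31.15
shift units [-0.0062 -0.0024  0.1982]
```

apply_moves:
  rows:
    - {"tx":-0.004,"ty":-0.002,"tz":0.04,"wx":0,"wy":0,"wz":0.02,"gripper":1}
    - {"tx":0,"ty":0,"tz":0.06,"wx":0,"wy":0,"wz":0,"gripper":1}
    - {"tx":0,"ty":0,"tz":0.05,"wx":0,"wy":0,"wz":0,"gripper":1}
    - {"tx":0,"ty":0,"tz":0.03,"wx":0,"wy":0,"wz":0,"gripper":1}
    - {"tx":0,"ty":0,"tz":0.018,"wx":0,"wy":0,"wz":0,"gripper":1}
    - {"tx":0,"ty":0,"tz":0,"wx":0,"wy":0,"wz":0,"gripper":1}
    - {"tx":0,"ty":0,"tz":0,"wx":0,"wy":0,"wz":0,"gripper":1}

```text
time: 32.02
tool_pos: [0.5376, 0.1685, 0.1018]
orientation: [2.191, 2.251, 0.003]
force: [0.0, 0.5, -3.4]
finger_gap: 0.0535
finger_force: 29.9
```

```bash
python3 - <<'E'
from h import *
rel([.5370,.1705,.084])
im=optics.get_image("side"); cv2.imwrite("pics/s4.png",cv2.resize(im[150:300,170:320,::-1],None,fx=4,fy=4,interpolation=cv2.INTER_CUBIC))
E
```

```text
pos [0.5376 0.1685 0.1018] yaw 91.55 z [ 0.002  0.001 -1.   ] x [-0.027  1.     0.001] F [ 0.   0.5 -3.4] t 32.025
shift units [ 0.0039 -0.0011  0.0357]
```

View pics/s4.png

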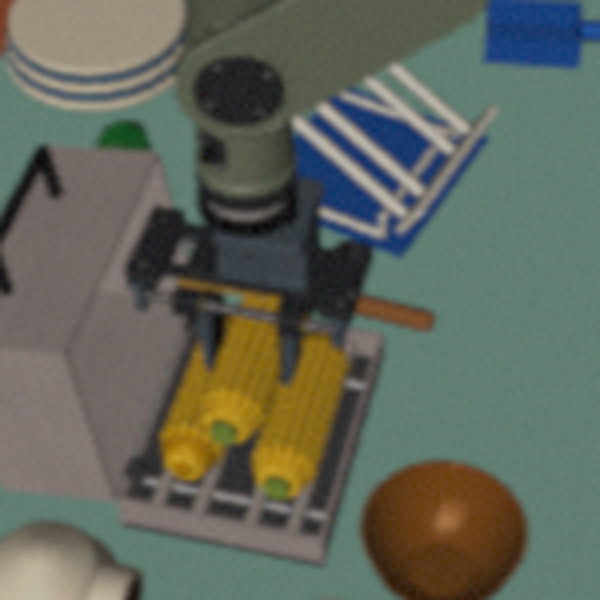

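The top ear hangs centred at about (245,360) over the valley of the two lower ears; fingers clear the hood.

apply_moves:
  rows:
    - {"tx":0.003,"ty":-0.001,"tz":0.012,"wx":0,"wy":0,"wz":0,"gripper":1}
    - {"tx":0,"ty":0,"tz":0.01,"wx":0,"wy":0,"wz":0,"gripper":1}
    - {"tx":0,"ty":0,"tz":0.006,"wx":0,"wy":0,"wz":0,"gripper":1}
    - {"tx":0,"ty":0,"tz":0.002,"wx":0,"wy":0,"wz":0,"gripper":1}
    - {"tx":0,"ty":0,"tz":0,"wx":0,"wy":0,"wz":0,"gripper":1}

```text
time: 32.7
tool_pos: [0.5364, 0.1698, 0.0859]
orientation: [-2.191, -2.251, -0.0]
force: [-0.8, 0.8, -4.1]
finger_gap: 0.0535
finger_force: 29.9
```

apply_moves:
  rows:
    - {"tx":0,"ty":0,"tz":0.003,"wx":0,"wy":0,"wz":0,"gripper":1}
    - {"tx":0,"ty":0,"tz":0,"wx":0,"wy":0,"wz":0,"gripper":1}

```text
time: 32.95
tool_pos: [0.5366, 0.1698, 0.085]
orientation: [2.191, 2.251, 0.001]
force: [-1.4, 0.2, 0.7]
finger_gap: 0.0537
finger_force: 29.9
```

Contact begins; a touch more, then release part-way.

apply_moves:
  rows:
    - {"tx":0,"ty":0,"tz":0.0015,"wx":0,"wy":0,"wz":0,"gripper":1}
    - {"tx":0,"ty":0,"tz":0,"wx":0,"wy":0,"wz":0,"gripper":1}

```text
time: 33.2
tool_pos: [0.5367, 0.1698, 0.0848]
orientation: [2.19, 2.251, 0.002]
force: [-2.1, -1.5, 5.2]
finger_gap: 0.0533
finger_force: 29.9
```

apply_moves:
  rows:
    - {"tx":0,"ty":0,"tz":0,"wx":0,"wy":0,"wz":0,"gripper":0.33}
    - {"tx":0,"ty":0,"tz":0,"wx":0,"wy":0,"wz":0,"gripper":0.33}
    - {"tx":0,"ty":0,"tz":0,"wx":0,"wy":0,"wz":0,"gripper":0.33}

```text
time: 33.58
tool_pos: [0.5365, 0.1698, 0.0836]
orientation: [-2.191, -2.251, -0.0]
force: [0.2, -0.0, -0.3]
finger_gap: 0.0613
finger_force: 0.0
```

apply_moves:
  rows:
    - {"tx":0,"ty":0,"tz":-0.006,"wx":0,"wy":0,"wz":0,"gripper":0.33}
    - {"tx":0,"ty":0,"tz":-0.02,"wx":0,"wy":0,"wz":0,"gripper":0.33}
    - {"tx":0,"ty":0,"tz":-0.05,"wx":0,"wy":0,"wz":0,"gripper":0.33}
    - {"tx":0,"ty":0,"tz":-0.09,"wx":0,"wy":0,"wz":0,"gripper":0.33}
    - {"tx":0,"ty":0,"tz":-0.1,"wx":0,"wy":0,"wz":0,"gripper":0.33}
    - {"tx":0,"ty":0,"tz":-0.1,"wx":0,"wy":0,"wz":0,"gripper":0.33}
    - {"tx":0,"ty":0,"tz":-0.1,"wx":0,"wy":0,"wz":0,"gripper":0.33}
    - {"tx":0,"ty":0,"tz":-0.04,"wx":0,"wy":0,"wz":0,"gripper":0.33}
    - {"tx":0,"ty":0,"tz":0,"wx":0,"wy":0,"wz":0,"gripper":0.33}

```text
time: 34.7
tool_pos: [0.5369, 0.1699, 0.3391]
orientation: [2.19, 2.25, 0.007]
force: [1.0, -0.5, 0.6]
finger_gap: 0.0611
finger_force: 0.0
```

```bash
python3 - <<'E'
from h import *
rel([.719,.175,.34])
im=optics.get_image("side"); cv2.imwrite("pics/s5.png",cv2.resize(im[100:300,130:330,::-1],None,fx=3,fy=3,interpolation=cv2.INTER_CUBIC))
E
```

```text
pos [0.5369 0.1699 0.3391] yaw 91.55 z [ 0.005  0.001 -1.   ] x [-0.027  1.     0.001] F [ 1.  -0.5  0.6] t 34.7
shift units [ 3.000e-04  3.643e-01 -1.000e-04]
```

View pics/s5.png

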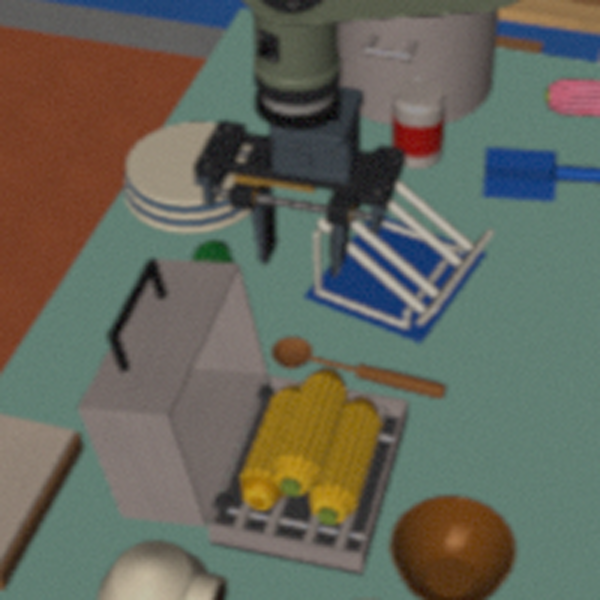

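All three ears are in place: two below, the third saddled at about (315,430); the hood handle is at (135,315). Now the hood.

apply_moves:
  rows:
    - {"tx":0,"ty":0.03,"tz":0,"wx":0,"wy":0,"wz":0,"gripper":0.33}
    - {"tx":0,"ty":0.07,"tz":0,"wx":0,"wy":0,"wz":0,"gripper":0.33}
    - {"tx":0,"ty":0.08,"tz":0,"wx":0,"wy":0,"wz":0,"gripper":0.33}
    - {"tx":0,"ty":0.08,"tz":0,"wx":0,"wy":0,"wz":0,"gripper":0.33}
    - {"tx":0,"ty":0.07,"tz":0,"wx":0,"wy":0,"wz":0,"gripper":0.33}
    - {"tx":0,"ty":0.034,"tz":0,"wx":0,"wy":0,"wz":0,"gripper":0.33}
    - {"tx":0,"ty":0,"tz":0.04,"wx":0,"wy":0,"wz":0,"gripper":0.33}
    - {"tx":0,"ty":0,"tz":0.06,"wx":0,"wy":0,"wz":0,"gripper":0.33}
    - {"tx":0,"ty":0,"tz":0.06,"wx":0,"wy":0,"wz":0,"gripper":0.33}
    - {"tx":0,"ty":0,"tz":0.05,"wx":0,"wy":0,"wz":0,"gripper":0.33}
    - {"tx":0,"ty":0,"tz":0.013,"wx":0,"wy":0,"wz":0,"gripper":1}
    - {"tx":0,"ty":0,"tz":0,"wx":0,"wy":0,"wz":0,"gripper":1}

```text
time: 36.25
tool_pos: [0.7186, 0.1746, 0.2242]
orientation: [-2.191, -2.251, 0.002]
force: [0.0, -0.3, 1.6]
finger_gap: 0.044
finger_force: 0.0
```

apply_moves:
  rows:
    - {"tx":0,"ty":0,"tz":0,"wx":0,"wy":0,"wz":0,"gripper":1}
    - {"tx":0,"ty":0,"tz":0,"wx":0,"wy":0,"wz":0,"gripper":1}
    - {"tx":0,"ty":0,"tz":0,"wx":0,"wy":0,"wz":0,"gripper":1}
    - {"tx":0,"ty":0,"tz":0,"wx":0,"wy":0,"wz":0,"gripper":1}

```text
time: 36.75
tool_pos: [0.7201, 0.1748, 0.2265]
orientation: [2.188, 2.249, 0.007]
force: [5.1, -0.1, 1.7]
finger_gap: 0.0111
finger_force: 30.0
```

```bash
python3 - <<'E'
from h import *
rel(None); s=telemetry.observe(); print(s["finger_gap"],s["finger_force"])
hx,rr=.6215,.2271
a0=np.arccos((s["tool_pos"][0]-hx)/rr); th0=np.radians(162.05)-a0; print("theta",th0, "bar z",.034+rr*np.sin(a0))
th=[th0]+list(np.linspace(th0-.05,.0,24)); P=np.array([[hx+rr*np.cos(np.radians(162.05)-t),.034+rr*np.sin(np.radians(162.05)-t)] for t in th])
for t,d in zip(th[1:],np.diff(P,axis=0)/.5): print(round(t,2),"ty %.3f tz %.3f"%(d[0],-d[1]))
E
```

```text
pos [0.7201 0.1748 0.2265] yaw 91.56 z [ 0.006  0.001 -1.   ] x [-0.027  1.     0.001] F [ 5.1 -0.1  1.7] t 36.75
0.01107343080879668 29.998856484889984
theta 1.706672982930776 bar z 0.2385741193978471
1.66 ty -0.021 tz -0.009
1.58 ty -0.031 tz -0.012
1.51 ty -0.031 tz -0.009
1.44 ty -0.032 tz -0.007
1.37 ty -0.032 tz -0.005
1.3 ty -0.033 tz -0.002
1.22 ty -0.033 tz -0.000
1.15 ty -0.033 tz 0.002
1.08 ty -0.032 tz 0.005
1.01 ty -0.032 tz 0.007
0.94 ty -0.031 tz 0.009
0.86 ty -0.031 tz 0.011
0.79 ty -0.030 tz 0.014
0.72 ty -0.029 tz 0.016
0.65 ty -0.027 tz 0.018
0.58 ty -0.026 tz 0.020
0.5 ty -0.025 tz 0.022
0.43 ty -0.023 tz 0.023
0.36 ty -0.021 tz 0.025
0.29 ty -0.019 tz 0.026
0.22 ty -0.018 tz 0.028
0.14 ty -0.015 tz 0.029
0.07 ty -0.013 tz 0.030
0.0 ty -0.011 tz 0.031
```

apply_moves:
  rows:
    - {"tx":0,"ty":-0.021,"tz":-0.009,"wx":0,"wy":0,"wz":0,"gripper":1}
    - {"tx":0,"ty":-0.031,"tz":-0.012,"wx":0,"wy":0,"wz":0,"gripper":1}
    - {"tx":0,"ty":-0.031,"tz":-0.009,"wx":0,"wy":0,"wz":0,"gripper":1}
    - {"tx":0,"ty":-0.032,"tz":-0.007,"wx":0,"wy":0,"wz":0,"gripper":1}
    - {"tx":0,"ty":-0.032,"tz":-0.005,"wx":0,"wy":0,"wz":0,"gripper":1}
    - {"tx":0,"ty":-0.033,"tz":-0.002,"wx":0,"wy":0,"wz":0,"gripper":1}
    - {"tx":0,"ty":-0.033,"tz":0,"wx":0,"wy":0,"wz":0,"gripper":1}
    - {"tx":0,"ty":-0.033,"tz":0.002,"wx":0,"wy":0,"wz":0,"gripper":1}
    - {"tx":0,"ty":0,"tz":0,"wx":0,"wy":0,"wz":0,"gripper":1}

```text
time: 37.88
tool_pos: [0.5943, 0.1706, 0.2481]
orientation: [2.19, 2.251, -0.001]
force: [-2.1, -2.9, 9.5]
finger_gap: 0.0112
finger_force: 30.0
```

apply_moves:
  rows:
    - {"tx":0,"ty":-0.032,"tz":0.005,"wx":0,"wy":0,"wz":0,"gripper":1}
    - {"tx":0,"ty":-0.032,"tz":0.007,"wx":0,"wy":0,"wz":0,"gripper":1}
    - {"tx":0,"ty":-0.031,"tz":0.009,"wx":0,"wy":0,"wz":0,"gripper":1}
    - {"tx":0,"ty":-0.031,"tz":0.011,"wx":0,"wy":0,"wz":0,"gripper":1}
    - {"tx":0,"ty":0,"tz":0,"wx":0,"wy":0,"wz":0,"gripper":1}

```text
time: 38.5
tool_pos: [0.5307, 0.1686, 0.2299]
orientation: [-2.19, -2.251, 0.007]
force: [-3.8, -4.3, 1.6]
finger_gap: 0.0113
finger_force: 30.0
```

```bash
python3 -c "
from h import *
rel(None)"
```

```text
pos [0.5307 0.1686 0.2299] yaw 91.57 z [-0.004 -0.002 -1.   ] x [-0.027  1.    -0.002] F [-3.8 -4.3  1.6] t 38.5
```

apply_moves:
  rows:
    - {"tx":0,"ty":-0.028,"tz":0.014,"wx":0,"wy":0,"wz":0,"gripper":1}
    - {"tx":0,"ty":-0.029,"tz":0.016,"wx":0,"wy":0,"wz":0,"gripper":1}
    - {"tx":0,"ty":-0.027,"tz":0.018,"wx":0,"wy":0,"wz":0,"gripper":1}
    - {"tx":0,"ty":-0.026,"tz":0.02,"wx":0,"wy":0,"wz":0,"gripper":1}
    - {"tx":0,"ty":-0.025,"tz":0.022,"wx":0,"wy":0,"wz":0,"gripper":1}
    - {"tx":0,"ty":-0.023,"tz":0.023,"wx":0,"wy":0,"wz":0,"gripper":1}
    - {"tx":0,"ty":-0.02,"tz":0.025,"wx":0,"wy":0,"wz":0,"gripper":1}
    - {"tx":0,"ty":0,"tz":0,"wx":0,"wy":0,"wz":0,"gripper":1}

```text
time: 39.5
tool_pos: [0.4424, 0.1662, 0.1598]
orientation: [-2.19, -2.251, 0.007]
force: [0.7, -4.4, -5.6]
finger_gap: 0.0114
finger_force: 30.0
```

```bash
python3 - <<'E'
from h import *
t=.3;a=np.radians(162.05)-t
rel(None);s=telemetry.observe()["tool_pos"];print("hinge angle from x", np.radians(162.05)-np.arccos((s[0]-.6215)/.2271))
for t in(.2,.1,.0): a=np.radians(162.05)-t; print(t,.6215+.2271*np.cos(a),.034+.2271*np.sin(a)-.012)
E
```

```text
pos [0.4424 0.1662 0.1598] yaw 91.58 z [-0.004 -0.003 -1.   ] x [-0.028  1.    -0.003] F [ 0.7 -4.4 -5.6] t 39.5
hinge angle from x 0.349016155512206
0.2 0.4236651612747704 0.13351585800487017
0.1 0.41352050231636134 0.11320821532768478
0.0 0.4054539057499256 0.09198925031237268
```

apply_moves:
  rows:
    - {"tx":0,"ty":-0.014,"tz":0.018,"wx":0,"wy":0,"wz":0,"gripper":1}
    - {"tx":0,"ty":-0.014,"tz":0.02,"wx":0,"wy":0,"wz":0,"gripper":1}
    - {"tx":0,"ty":-0.012,"tz":0.02,"wx":0,"wy":0,"wz":0,"gripper":1}
    - {"tx":0,"ty":-0.01,"tz":0.018,"wx":0,"wy":0,"wz":0,"gripper":1}
    - {"tx":0,"ty":-0.008,"tz":0.016,"wx":0,"wy":0,"wz":0,"gripper":1}
    - {"tx":0,"ty":0,"tz":0,"wx":0,"wy":0,"wz":0,"gripper":1}

```text
time: 40.25
tool_pos: [0.4151, 0.1658, 0.1147]
orientation: [2.19, 2.251, -0.003]
force: [2.9, -5.4, -5.7]
finger_gap: 0.0113
finger_force: 30.0
```

apply_moves:
  rows:
    - {"tx":0,"ty":-0.004,"tz":0.008,"wx":0,"wy":0,"wz":0,"gripper":1}
    - {"tx":0,"ty":-0.003,"tz":0.008,"wx":0,"wy":0,"wz":0,"gripper":1}
    - {"tx":0,"ty":-0.003,"tz":0.007,"wx":0,"wy":0,"wz":0,"gripper":1}
    - {"tx":0,"ty":-0.002,"tz":0.006,"wx":0,"wy":0,"wz":0,"gripper":1}
    - {"tx":0,"ty":0,"tz":0,"wx":0,"wy":0,"wz":0,"gripper":1}

```text
time: 40.88
tool_pos: [0.4092, 0.1658, 0.1007]
orientation: [2.19, 2.251, -0.002]
force: [1.6, -5.7, -2.2]
finger_gap: 0.0113
finger_force: 30.0
```

apply_moves:
  rows:
    - {"tx":0,"ty":-0.002,"tz":0.005,"wx":0,"wy":0,"wz":0,"gripper":1}
    - {"tx":0,"ty":-0.001,"tz":0.005,"wx":0,"wy":0,"wz":0,"gripper":1}
    - {"tx":0,"ty":-0.001,"tz":0.004,"wx":0,"wy":0,"wz":0,"gripper":1}
    - {"tx":0,"ty":0,"tz":0,"wx":0,"wy":0,"wz":0,"gripper":1}

```text
time: 41.38
tool_pos: [0.4067, 0.1658, 0.0937]
orientation: [-2.191, -2.252, 0.003]
force: [0.5, -5.3, 0.6]
finger_gap: 0.0114
finger_force: 30.0
```

apply_moves:
  rows:
    - {"tx":0,"ty":-0.001,"tz":0.004,"wx":0,"wy":0,"wz":0,"gripper":1}
    - {"tx":0,"ty":0,"tz":0,"wx":0,"wy":0,"wz":0,"gripper":1}

```text
time: 41.62
tool_pos: [0.4061, 0.1658, 0.0917]
orientation: [-2.19, -2.251, 0.004]
force: [-0.7, -4.8, 0.0]
finger_gap: 0.0111
finger_force: 30.0
```

apply_moves:
  rows:
    - {"tx":0,"ty":0,"tz":0.004,"wx":0,"wy":0,"wz":0,"gripper":1}
    - {"tx":0,"ty":0,"tz":0,"wx":0,"wy":0,"wz":0,"gripper":1}

```text
time: 41.88
tool_pos: [0.4053, 0.1657, 0.0896]
orientation: [-2.19, -2.25, 0.005]
force: [-2.0, -5.5, 1.1]
finger_gap: 0.0109
finger_force: 30.0
```

apply_moves:
  rows:
    - {"tx":0,"ty":0,"tz":0.004,"wx":0,"wy":0,"wz":0,"gripper":1}
    - {"tx":0,"ty":0,"tz":0,"wx":0,"wy":0,"wz":0,"gripper":1}

```text
time: 42.12
tool_pos: [0.4051, 0.1657, 0.0886]
orientation: [-2.19, -2.25, 0.005]
force: [-4.6, -5.2, 11.8]
finger_gap: 0.0111
finger_force: 30.0
```

apply_moves:
  rows:
    - {"tx":0,"ty":0,"tz":0.003,"wx":0,"wy":0,"wz":0,"gripper":1}
    - {"tx":0,"ty":0,"tz":0,"wx":0,"wy":0,"wz":0,"gripper":1}

```text
time: 42.38
tool_pos: [0.4051, 0.1657, 0.0885]
orientation: [-2.19, -2.251, 0.005]
force: [-7.9, -7.2, 23.8]
finger_gap: 0.0111
finger_force: 30.0
```

apply_moves:
  rows:
    - {"tx":0,"ty":0,"tz":0.003,"wx":0,"wy":0,"wz":0,"gripper":1}
    - {"tx":0,"ty":0,"tz":0,"wx":0,"wy":0,"wz":0,"gripper":1}

```text
time: 42.62
tool_pos: [0.4052, 0.1658, 0.0882]
orientation: [-2.19, -2.25, 0.004]
force: [-10.2, -8.1, 34.3]
finger_gap: 0.0115
finger_force: 30.0
```

Force climbs with no movement: the hood is on its stop. Relax, open a little, rise clear.

apply_moves:
  rows:
    - {"tx":0,"ty":0,"tz":-0.005,"wx":0,"wy":0,"wz":0,"gripper":1}
    - {"tx":0,"ty":0,"tz":0,"wx":0,"wy":0,"wz":0,"gripper":0.72}
    - {"tx":0,"ty":0,"tz":0,"wx":0,"wy":0,"wz":0,"gripper":0.72}
    - {"tx":0,"ty":0,"tz":0,"wx":0,"wy":0,"wz":0,"gripper":0.72}
    - {"tx":0,"ty":0,"tz":0,"wx":0,"wy":0,"wz":0,"gripper":0.72}

```text
time: 43.25
tool_pos: [0.406, 0.1664, 0.087]
orientation: [-2.191, -2.251, 0.0]
force: [0.9, -0.7, 0.1]
finger_gap: 0.0255
finger_force: 0.0
```

apply_moves:
  rows:
    - {"tx":0,"ty":0,"tz":-0.01,"wx":0,"wy":0,"wz":0,"gripper":0.72}
    - {"tx":0,"ty":0,"tz":-0.03,"wx":0,"wy":0,"wz":0,"gripper":0.72}
    - {"tx":0,"ty":0,"tz":-0.06,"wx":0,"wy":0,"wz":0,"gripper":0.72}
    - {"tx":0,"ty":0,"tz":-0.08,"wx":0,"wy":0,"wz":0,"gripper":0.72}
    - {"tx":0,"ty":0,"tz":-0.1,"wx":0,"wy":0,"wz":0,"gripper":0.72}
    - {"tx":0,"ty":0,"tz":-0.08,"wx":0,"wy":0,"wz":0,"gripper":0.72}
    - {"tx":0,"ty":0,"tz":0,"wx":0,"wy":0,"wz":0,"gripper":0.72}

```text
time: 44.12
tool_pos: [0.4076, 0.1669, 0.2706]
orientation: [2.189, 2.249, 0.011]
force: [0.4, 0.1, -0.5]
finger_gap: 0.0252
finger_force: 0.0
```

```bash
python3 - <<'E'
from h import *
rel(None)
im=optics.get_image("side"); cv2.imwrite("pics/s6.png",im[:,:,::-1])
E
```

```text
pos [0.4076 0.1669 0.2706] yaw 91.55 z [ 0.007  0.003 -1.   ] x [-0.027  1.     0.003] F [ 0.4  0.1 -0.5] t 44.125
```

View pics/s6.png

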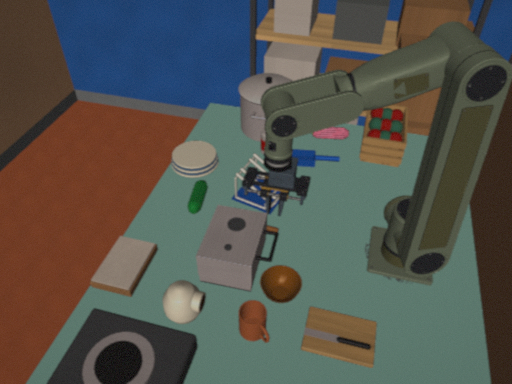

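The hood is closed flat on the pan (232,245) with its handle at (267,245). The gripper is clear, and the bowl, mug, salt pig and scoop are where they were.

```bash
python3 -c "
from rig import job
print(job.hand_in())"
```

```text
the job is handed in; nothing more can be done
None
```

Job handed in at about 44 s: one ear lies on the front wires, the other is saddled on top of the two, and the hood is down on its stop. I first swung the hood back to about 1.7 rad so the gripper could clear it, and the bystanders I could see in the last picture had not moved.

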